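Show the returned cell's button end to the inspection camera

TASK

Fold the clear cover of the display case right back onto its stop, draw the one cell that stands head down (flat end up) out of the rubber stand, and show its button end to the inspection camera: button centred on the camera's line of sight and facing the lens squarely, 60 mm from the glass. Finish holding the cell still there in the gripper. Do not touch the camera, and leave the other cells and everything else on the counter where they stand.

Things in the scene. Friction and masses are not known exactly. Their poses are not given: they have to be found in the camera images.
- case: clear display case fixed to the counter, 160 mm deep (x, pointing away from the robot) by 330 mm wide (y), walls 4 mm thick and 85 mm high; origin at the centre of its underside, z up; turned up to 17 degrees. A clear cover closes its top. Inside stands the black rubber cell stand
- stand (a point): middle of the top face of the black rubber stand in the case, 30 mm above the counter; stand 64 mm (x) by 242 mm (y). Four round wells in a row along y, at -93, -31, 31 and 93 mm, 20 mm deep, about 1 mm clear round each cell, so the upper 41 mm of a cell is free; 66 mm from this point to the inside of the front wall, 86 mm to the inside of the back wall. Axes as case
- cover (a joint): hinge angle of the case's clear cover in rad: 0 = shut, flat on the case; 1.8 (103 degrees, leaning a little back past upright) = folded right back on its stop. A stiff hinge: the cover stays at any angle it is left at; about 3 to 6 N at its front edge moves it. It starts shut or up to 20 degrees ajar
- cover_hinge (a point): middle of the cover's hinge line, on top of the case's back wall (away from the robot), 85 mm above the counter, on the cover's underside. The hinge line is this frame's y axis; with the cover shut x points away from the robot and z up; the frame turns with the cover, about +y as it opens
- cover_edge (a point): middle of the cover's free front edge, on its underside, 180 mm from the hinge line. The cover is a clear sheet in an aluminium frame, 4 mm thick, 330 mm wide; it overhangs the case's front wall by 20 mm. Axes as cover_hinge
- cover_knob (a point): middle of the black round knob on the cover's top side, 14 mm in from the front edge (166 mm from the hinge line), 18 mm in diameter, 30 mm tall, this point 15 mm above the cover's top side; axes as cover_hinge. As the cover folds back the knob comes to its far side
- returned_center (a point): a large round green alkaline cell, 34.2 mm in diameter and 61.5 mm tall, 0.14 kg: the returned cell, the only one of the four in the rubber stand that stands head down, plain flat steel end up and button end down; in any of the four wells. Point half-way up (41 mm above the counter at the start), z axis from button end to flat end (up at the start)
- returned_nub (a point): centre of the end face of the returned cell's button (10 mm in diameter, 2 mm high), on the cell's axis, 30.75 mm below returned_center at the start
- lens (a point): centre of the front glass of the inspection camera; z axis = its line of sight, outwards. It looks obliquely up, 35 degrees from vertical, leaning roughly towards the robot; the glass is level with the front of a white ring light, 68 mm in diameter, 121 mm above the counter. The grey head (48 x 56 x 60 mm) sits in a steel yoke on a 110 x 92 mm base plate, fixed
- fresh1_center (a point): a large round green alkaline cell, 34.2 mm in diameter and 61.5 mm tall, 0.14 kg: a fresh cell standing in the rubber stand with its button end up; point half-way up. Not to be moved
- fresh2_center (a point): a large round green alkaline cell, 34.2 mm in diameter and 61.5 mm tall, 0.14 kg: a fresh cell standing in the rubber stand with its button end up; point half-way up. Not to be moved
- fresh3_center (a point): a large round green alkaline cell, 34.2 mm in diameter and 61.5 mm tall, 0.14 kg: a fresh cell standing in the rubber stand with its button end up; point half-way up. Not to be moved
- bulb: clear glass reflector bulb standing on its face with its brass screw cap up, 63 mm wide, 104 mm tall; origin at the centre of its underside. Not to be moved
- adapter: copper-bottomed screw base adapter standing on the counter, 35 mm wide, 54 mm tall; origin at the centre of its underside. Not to be moved
- button_tray: yellow plastic button cell tray, 100 x 70 x 14 mm; origin at the centre of its underside. Not to be moved
- cell_tester: black cell tester, 60 x 110 x 43 mm; origin at the centre of its underside. Not to be moved
- carton: cardboard bulb carton, 66 x 66 x 108 mm; origin at the centre of its underside. Not to be moved
- change_dish: round steel change dish, 140 mm wide, 18 mm high; origin at the centre of its underside. Not to be moved
- torch: dark metal pocket torch standing on its head, 38 mm wide, 130 mm tall; origin at the centre of its underside. Not to be moved

How it is judged:
By the outcome, as a careful person would: the job done as asked, in the order asked, and still so for the second after the job is handed in, while the arm keeps its last pose, push and grip.
It also fails if it takes over 58 s, if anything falls off the work surface, if the arm or the gripper's body presses on something with over 40 N, if the wrist force passes 120 N, or if a joint passes its speed limit or range.

ROBOT

A 7-joint arm with a two-finger parallel gripper is mounted at the origin on the work surface. World frame = base frame: x ahead of the robot, y to its left, z up, the work surface at z = 0. Lengths are in mm, angles in rad, forces in N, time in s.
With the tool pointing down it reaches from about 425 to 800 mm from the base axis. Payload 8.3 kg.
Tool frame: the origin (TCP) lies at the very end of the fingers, on their centre line; the grasp point (between the pads) lies 19 mm behind it; z points along the fingers, y is the line along which they close (so a half turn about z gives the same grasp; the last joint's range is limited). The gripper opens to 85 mm and grips with 20 to 120 N. Pads are 22 mm wide; open, the fingers measure 114 mm over their backs; the gripper's body (76 mm by 85 mm) begins 54 mm behind the grasp point. The pads swing forward as they close: fully open they stand 13 mm farther back than shut.
Start: joints at [1.071, 0.383, 0.016, 1.37, -0.006, 1.388, -0.046], TCP at [264.434, -566.284, 231.279] pointing down, gripper open.
Joint ranges: [-2.95, 2.95], [-0.25, 2.06], [-1.52, 1.56], [0.18, 2.33], [-1.44, 4.58], [0.02, 2.06], [-3.01, 3.01]. Speed limits (rad/s): [2.39, 2.39, 3.01, 3.01, 3.14, 3.14, 3.14].

INTERFACE

Orientations are given as a rotation vector (axis times angle).
In Python, from rig import arm gives the robot as it stands.
- The arm moves only by the tool drive_tool, never from a script. Its argument "series" is one flat list of numbers, 7 for each row, row after row: the shift along the world's x, y, z in units of 500 mm (1.0 is 500 mm), then the turn, a rotation vector about the world's x, y, z in units of 2 rad (1.0 is 2 rad), then the opening, from -1 (shut) to 1 (fully open), so that 0 is half open. In form: [dx, dy, dz, wx, wy, wz, jaw, dx, dy, dz, wx, wy, wz, jaw, ...]. A call has 1 to 20 rows; each row is the pose to reach, as a shift and turn from the pose commanded when the call began; what a row does not reach only later rows make up. A row lasts 1/10 s, in which the tool goes at most 50 mm and 8.59 degrees, less where a joint would pass 70% of its speed; a pose out of reach is approached as far as the arm can. A call with a number of a shift or a turn outside -1 to 1 is refused whole. A call with a gripper value outside its range is refused whole. The fingers move at their own pace and stop on an object; the grip force is fixed at half the most. Time passes only in rows, so rows that repeat a pose let the fingers close. It gives the time, the measured TCP pose, the force, the opening and the grip force at its end, in the units of the state.
- arm.read_state(): the state, without advancing time (a new reading comes with each control period).
- arm.get_image(name): name is "scene" or "top" or "wrist"; returns a dict with "color" (420x560x3 uint8, red, green, blue), "fovy" (degrees; the focal length in pixels is half the picture's height over the tangent of half this angle, whatever the lens; pixels are square), "cx", "cy" (the principal point, pixels), "origin" and "attitude" of the camera in the world. Camera axes: x right, y down, z forward; pixel columns grow to the right and rows downward; lengths in mm; the calibration is good to about 2 mm. A picture is of the moment at which its call begins. There is no depth.
- arm.finish_job(): hands the job in; it is judged then, once.
The state is a dict: "t": time; "joint_pos": joint angles; "joint_vel": joint speeds; "effort": joint torques, N m; "position": TCP position; "tool_rot": TCP orientation; "wrist_force": force on the tool from outside, world axes, zero at the start; "wrist_torque": the same for the moment, N m; "finger_gap": opening from 0.0 (shut) to 1.0 (fully open); "finger_force": force on a finger pad.
Only numpy, scipy, OpenCV 4.12 (cv2) and the standard library are available. Lean on these libraries where they do the work, as an engineer would, in place of code of your own. Each camera call takes 0.05 s, during which the arm holds its last target. There are 200 camera calls.

## Working session

There is one attempt and no reset: what is moved stays moved. The work goes in short steps, Python scripts to look and compute and a tool call to move; the robot and the scene stay as the last step left them, time stands still between calls to the robot, and variables do not carry over. Pictures are saved under pics/ and viewed, at most 10 in all, crops included, and the job is handed in when it is done.

Besides the shell and the picture viewer there is one more tool, called by a JSON object that holds its "api" and its "payload". drive_tool: Moves the arm, as the interface text tells. Its arguments: {"type":"object","properties":{"series":{"type":"array","items":{"type":"number","minimum":-1,"maximum":1}}},"required":["series"]}

```bash
mkdir -p pics; ls
cat > h.py <<'E'
import numpy as np, cv2
from scipy.spatial.transform import Rotation as R
from rig import arm
def snap(n,f,crop=None,k=1):
    d=arm.get_image(n); c=d["color"][:,:,::-1]
    cv2.imwrite("pics/raw_"+f,c)
    np.savez("pics/"+f+".npz",**{q:np.array(d[q]) for q in d if q!="color"})
    if crop: c=c[crop[1]:crop[3],crop[0]:crop[2]]
    cv2.imwrite("pics/"+f,cv2.resize(c,None,fx=k,fy=k,interpolation=cv2.INTER_CUBIC)); return d
def rotm(a):
    a=np.array(a,float)
    return a if a.shape==(3,3) else R.from_rotvec(a).as_matrix() if a.shape==(3,) else R.from_quat(a).as_matrix()
def ray(d,u,v):
    f=210/np.tan(np.radians(float(d["fovy"]))/2)
    r=rotm(d["attitude"])@np.array([(u-d["cx"])/f,(v-d["cy"])/f,1]); return np.array(d["origin"],float),r/np.linalg.norm(r)
def onz(d,u,v,z):
    o,r=ray(d,u,v); return o+r*(z-o[2])/r[2]
def proj(d,p):
    f=210/np.tan(np.radians(float(d["fovy"]))/2)
    q=rotm(d["attitude"]).T@(np.array(p,float)-d["origin"]); return np.round([f*q[0]/q[2]+d["cx"],f*q[1]/q[2]+d["cy"]],1)
def tri(*rs):
    A=sum(np.eye(3)-np.outer(r,r) for o,r in rs); b=sum((np.eye(3)-np.outer(r,r))@o for o,r in rs); return np.linalg.solve(A,b)
def load(f): 
    z=np.load("pics/"+f+".npz"); return {k:z[k] for k in z}
E
python3 - <<'E'
from h import *
for n in("scene","top"):
    d=snap(n,n+"0.png",None,1.42); print(n,{k:np.round(d[k],3) for k in d if k!="color"})
print(arm.read_state())
E
```

```text
pics
scene {'fovy': np.float64(44.493), 'cx': np.float64(276.327), 'cy': np.float64(211.717), 'origin': array([1286.35 , -463.213, 1184.841]), 'attitude': array([-2.208, -1.19 ,  0.426])}
top {'fovy': np.float64(49.612), 'cx': np.float64(283.82), 'cy': np.float64(206.423), 'origin': array([ 329.976,   -4.296, 1516.277]), 'attitude': array([-2.116,  2.131, -0.176])}
{'t': 0.1, 'joint_pos': array([ 1.07106256,  0.38414859,  0.01635845,  1.37105383, -0.00631111,
        1.38814801, -0.0465198 ]), 'joint_vel': array([-0.00071168, -0.00162257, -0.0004483 , -0.00262799,  0.0012557 ,
       -0.0008616 ,  0.00184246]), 'effort': array([ 2.34233616e-03, -6.29132438e+01,  8.47165827e-01, -3.72759533e+01,
        1.66704197e-02,  1.04026953e-02,  2.02624034e-05]), 'position': array([ 264.28240282, -565.89090003,  230.37996101]), 'tool_rot': array([-3.06530648e+00, -6.80460011e-01,  5.90392735e-04]), 'wrist_force': array([ 0.11067663,  0.54376186, -0.64751718]), 'wrist_torque': array([-0.03279442,  0.02262234, -0.0288028 ]), 'finger_force': 0.0, 'finger_gap': 0.9998000680777799}
```

View pics/scene0.png

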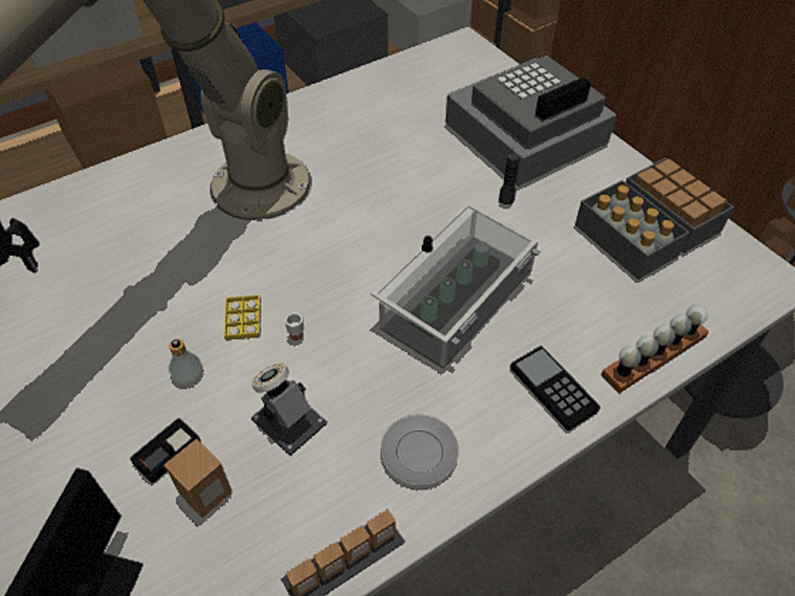

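View pics/top0.png

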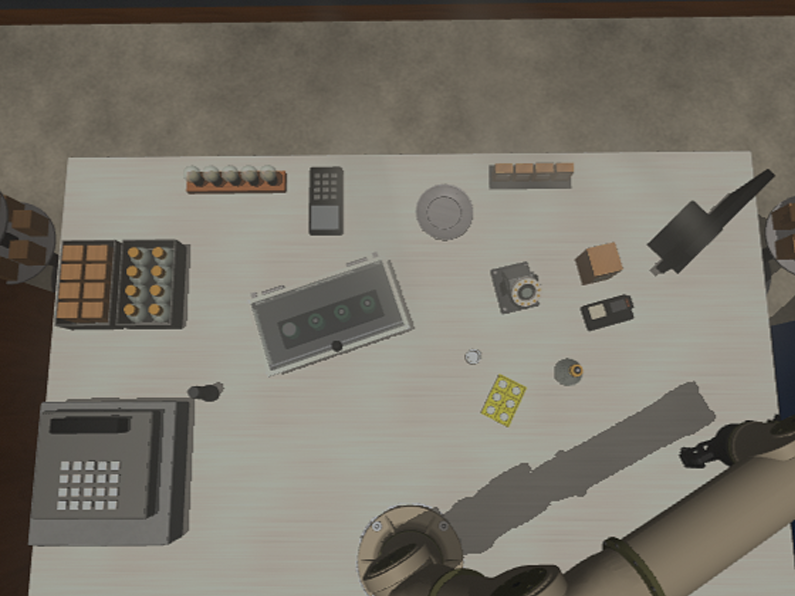

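The top view shows the case around (333,316). The cell at (289,329), its left (+y) end, is plain and looks like the returned one. The camera's ring light is at (526,292). I'll enlarge these areas.

Run:
```python
import cv2
def cr(s,x0,y0,x1,y1,k):
    c=cv2.imread("pics/raw_"+s+"0.png")[y0:y1,x0:x1]; return cv2.resize(c,None,fx=k,fy=k,interpolation=cv2.INTER_CUBIC)
cv2.imwrite("pics/tc.png",cr("top",165,170,395,285,3.4))   
a=cr("scene",165,140,390,320,3.4)
cv2.imwrite("pics/sc.png",a); print(a.shape)
```

```text
(612, 765, 3)
```

View pics/tc.png

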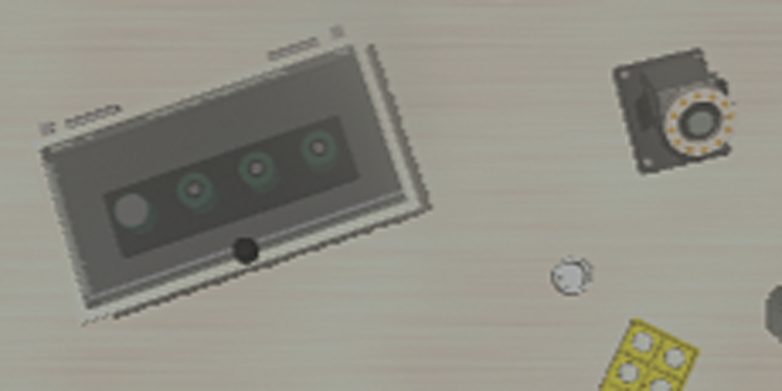

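View pics/sc.png

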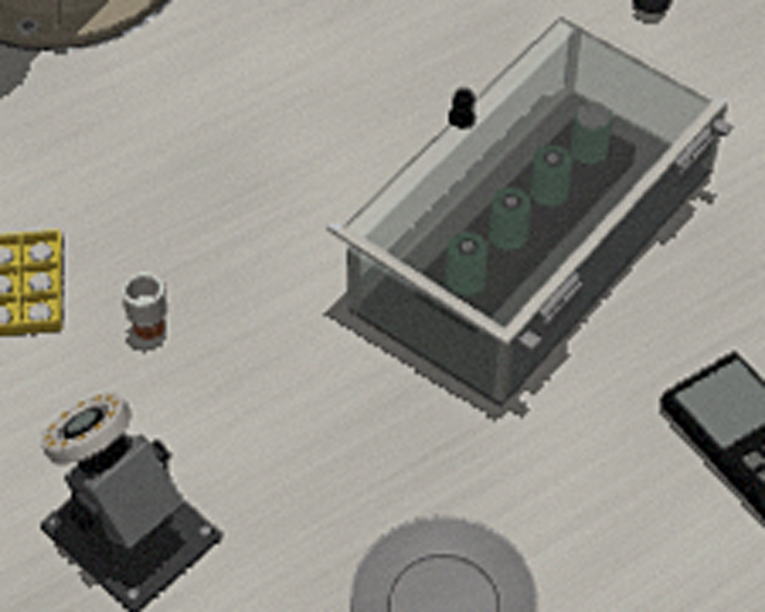

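Top crop: the plain flat end is at (131,210), the buttons at (194,189), (256,167) and (319,146), and the lens at (700,121). Scene crop: the flat end is at (594,116), the knob at (462,108), and the lens at (84,421). Next I'll triangulate.

```bash
cat > m.py <<'E'
from h import *
np.set_printoptions(precision=3,suppress=True)
T=load("top0.png");S=load("scene0.png")
t=lambda u,v:(165+u/3.4,170+v/3.4)
s=lambda u,v:(165+u/3.4,140+v/3.4)
for n,a,b in [("ret",(131,210),(594,116)),("f1",(194,189),(552,157)),("f2",(256,167),(511,201)),("f3",(319,146),(467,246)),("lens",(700,121),(84,421)),("knobtop",(246,250),(463,94)),
 ("hR",(353,45),(508,335)),("hL",(43,150),(725,105)),("fR",(409,203),(338,232)),("fL",(88,304),(562,22))]:
    r1=ray(T,*t(*a));r2=ray(S,*s(*b));p=tri(r1,r2)
    print(n,p,"err",np.linalg.norm(np.cross(p-r1[0],r1[1])), "topz71.7",onz(T,*t(*a),71.7)[:2],"scz71.7",onz(S,*s(*b),71.7)[:2])
c=[onz(T,*t(*q),5) for q in [(618,72),(700,50),(729,152),(647,173)]]
c=np.array(c);print(c,c.mean(0),np.degrees(np.arctan2(*(c[0]-c[3])[1::-1])),np.degrees(np.arctan2(*(c[1]-c[2])[1::-1])))
print("lens@121",onz(T,*t(700,121),121),onz(S,*s(84,421),121))
E
python3 m.py
```

```text
ret [508.365 270.018  69.352] err 0.8226231628845584 topz71.7 [507.656 268.843] scz71.7 [510.275 269.289]
f1 [527.527 210.231  70.209] err 0.32825252020354323 topz71.7 [527.158 209.72 ] scz71.7 [528.655 209.649]
f2 [548.132 151.8    69.853] err 0.3123490436402855 topz71.7 [547.699 151.325] scz71.7 [549.469 151.079]
f3 [567.861  92.344  70.376] err 0.588347554364026 topz71.7 [567.356  91.737] scz71.7 [568.938  92.237]
lens [ 580.272 -259.729  119.991] err 1.144724496659066 topz71.7 [ 588.468 -269.66 ] scz71.7 [ 548.813 -249.435]
knobtop [465.187 155.961 124.359] err 2.346550645949318 topz71.7 [469.118 159.866] scz71.7 [425.299 189.056]
hR [664.491  61.075  79.911] err 2.265780270140181 topz71.7 [665.247  59.455] scz71.7 [660.759  67.115]
hL [567.885 357.827  82.519] err 7.318053985434245 topz71.7 [565.615 354.03 ] scz71.7 [563.198 373.488]
fR [509.818   5.772  87.893] err 0.9758333747740906 topz71.7 [512.307   6.767] scz71.7 [497.956  11.785]
fL [418.276 301.858  94.174] err 0.15078824081235093 topz71.7 [419.748 306.834] scz71.7 [400.341 317.469]
[[ 650.761 -202.221    5.   ]
 [ 672.535 -284.78     5.   ]
 [ 569.05  -309.268    5.   ]
 [ 548.728 -227.681    5.   ]] [ 610.269 -255.987    5.   ] 14.010850182272472 13.31365786682666
lens@121 [ 579.646 -260.604  121.   ] [ 581.477 -258.903  121.   ]
```

{"api": "drive_tool", "payload": {"series": [0.5,0.6,0.2,0,0,-0.06,1,0.5,0.6,0.2,0,0,-0.06,1,0.5,0.6,0.2,0,0,-0.06,1,0.5,0.6,0.2,0,0,-0.06,1,0.5,0.6,0.2,0,0,-0.06,1,0.5,0.6,0.2,0,0,-0.06,1,0.5,0.6,0.2,0,0,-0.06,1,0.5,0.6,0.2,0,0,-0.06,1,0.5,0.6,0.2,0,0,-0.06,1,0.5,0.6,0.2,0,0,-0.06,1,0.5,0.6,0.2,0,0,-0.06,1]}}

```text
t: 1.2
position: [513.5, -267.5, 330.6]
tool_rot: [-3.103, -0.493, 0.002]
wrist_force: [-0.9, -0.7, 0.5]
finger_gap: 0.996
finger_force: 0.0
```

Run:
```python
from h import *
d=snap("wrist","w1.png",None,1.4); print({k:d[k] for k in d if k!="color"}); s=arm.read_state(); print(s["t"],s["position"],s["tool_rot"],s["joint_pos"],proj(d,[580.5,-259.7,121]))
```

```text
{'fovy': 70.4098954173984, 'cx': 284.37284634079725, 'cy': 209.0242390722641, 'origin': array([ 585.48543912, -244.5685165 ,  473.24220816]), 'attitude': array([ 2.33901916, -1.69713967, -0.2538196 ])}
1.25 [ 513.24393516 -267.93870341  330.61975654] [-3.10288413e+00 -4.91508509e-01  2.27809910e-03] [ 0.56230536  0.26794281 -0.17810286  1.30809188  0.04765821  1.57085119
 -0.86622486] [295.5 126.5]
```

View pics/w1.png

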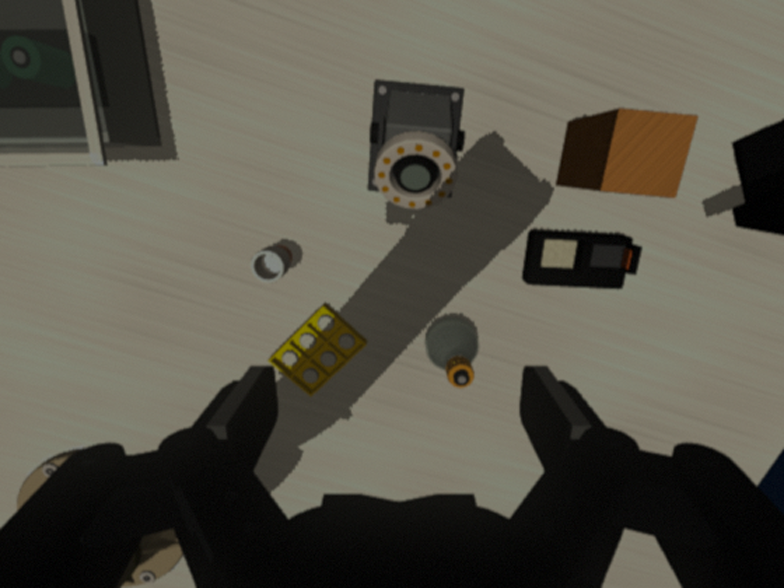

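The wrist view shows the lens glass at (415,175), which is (296.4,125) raw. The prediction was (295.5,126.5), so the lens position holds to about 2 mm. Next, the knob.

{"api": "drive_tool", "payload": {"series": [-0.1,0.846,-0.2,0,0,0,0.2,-0.1,0.846,-0.2,0,0,0,0.2,-0.1,0.846,-0.2,0,0,0,0.2,-0.1,0.846,-0.2,0,0,0,0.2,-0.1,0.846,-0.2,0,0,0,0.2,-0.1,0.846,-0.2,0,0,0,0.2,-0.1,0.846,-0.2,0,0,0,0.2,-0.1,0.846,-0.2,0,0,0,0.2,-0.1,0.846,-0.2,0,0,0,0.2,-0.1,0.846,-0.3,0,0,0,0.2,-0.1,0.846,-0.3,0,0,0,0.2,-0.1,0.846,-0.3,0,0,0,0.2]}}

```text
t: 2.45
position: [464.3, 154.6, 181.2]
tool_rot: [3.102, 0.491, -0.004]
wrist_force: [-0.6, -0.2, 0.2]
finger_gap: 0.601
finger_force: 0.0
```

Run:
```python
from h import *
d=snap("wrist","w2.png",None,1.4); s=arm.read_state(); print(s["t"],s["position"],s["tool_rot"],s["joint_pos"]); print(R.from_rotvec(s["tool_rot"]).as_matrix().round(3),[proj(d,p)*1.4 for p in [(465,157,124),(465,157,119),(508.4,270,71.7)]])
```

```text
2.5 [465.40117949 155.02589872 182.58226466] [3.10282603e+00 4.90463054e-01 1.03899035e-03] [ 0.08965553  0.1609801  -0.52520648  1.78317563  0.08613778  1.21946004
 -1.71683791]
[[ 0.951  0.308  0.001]
 [ 0.308 -0.951 -0.   ]
 [ 0.001  0.    -1.   ]] [array([392.7 , 316.54]), array([392.84, 313.18]), array([230.16, 161.  ])]
```

View pics/w2.png

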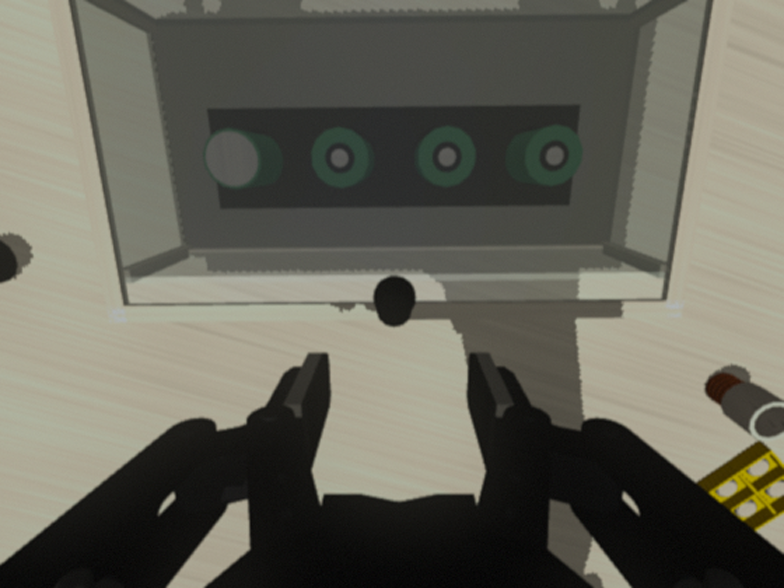

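The knob top is at (395,308), about 4 mm farther forward than predicted. The row of cells lies level in the view, so the yaw of 18° is right. The returned cell is at the left, at (232,158).

{"api": "drive_tool", "payload": {"series": [0.007,0.002,-0.08,0,0,0,0,0.007,0.002,-0.154,0,0,0,0,0.007,0.002,-0.154,0,0,0,-0.3,0.007,0.002,-0.154,0,0,0,-1,0.007,0.002,-0.154,0,0,0,-1,0.007,0.002,-0.154,0,0,0,-1,0.007,0.002,-0.154,0,0,0,-1,0.007,0.002,-0.154,0,0,0,-1,0.007,0.002,-0.154,0,0,0,-1]}}

```text
t: 3.4
position: [468.2, 158.3, 106.5]
tool_rot: [-3.102, -0.496, -0.002]
wrist_force: [-5.7, 1.2, 0.9]
finger_gap: 0.185
finger_force: 58.9
```

Run:
```python
import numpy as np
e=np.array([.951,.309]);y=np.array([-.309,.951])
def G(t): return np.array([-166*np.cos(t)+37*np.sin(t),166*np.sin(t)+37*np.cos(t)])
out=[]
for k in range(1,16):
    t=np.radians(5*k);f=np.radians(1.2*k)
    d=G(t)-G(0)-19*np.array([np.sin(f),np.cos(f)-1])
    out+=[f"{x:.3f}" for x in (*(e*d[0]/500),d[1]/500,*(y*f/2),0,-1)]
print(", ".join(out).replace("0.000","0"))
```

```text
0.007, 0.002, 0.029, -0.003, 0.010, 0, -1.000, 0.016, 0.005, 0.057, -0.006, 0.020, 0, -1.000, 0.027, 0.009, 0.083, -0.010, 0.030, 0, -1.000, 0.040, 0.013, 0.109, -0.013, 0.040, 0, -1.000, 0.056, 0.018, 0.134, -0.016, 0.050, 0, -1.000, 0.073, 0.024, 0.156, -0.019, 0.060, 0, -1.000, 0.092, 0.030, 0.177, -0.023, 0.070, 0, -1.000, 0.113, 0.037, 0.197, -0.026, 0.080, 0, -1.000, 0.135, 0.044, 0.214, -0.029, 0.090, 0, -1.000, 0.159, 0.052, 0.229, -0.032, 0.100, 0, -1.000, 0.184, 0.060, 0.241, -0.036, 0.110, 0, -1.000, 0.210, 0.068, 0.252, -0.039, 0.120, 0, -1.000, 0.236, 0.077, 0.260, -0.042, 0.129, 0, -1.000, 0.263, 0.086, 0.265, -0.045, 0.139, 0, -1.000, 0.291, 0.094, 0.268, -0.049, 0.149, 0, -1.000
```

First part, to check the force.

{"api": "drive_tool", "payload": {"series": [0.003,0.001,0.015,-0.001,0.005,0,-1,0.007,0.002,0.029,-0.003,0.01,0,-1,0.012,0.004,0.043,-0.005,0.015,0,-1,0.016,0.005,0.057,-0.006,0.02,0,-1,0.027,0.009,0.083,-0.01,0.03,0,-1,0.04,0.013,0.109,-0.013,0.04,0,-1,0.056,0.018,0.134,-0.016,0.05,0,-1]}}

```text
t: 4.1
position: [497.4, 168.0, 172.8]
tool_rot: [3.084, 0.493, -0.159]
wrist_force: [4.3, 8.5, -13.1]
finger_gap: 0.179
finger_force: 58.7
```

{"api": "drive_tool", "payload": {"series": [0.017,0.006,0.022,-0.003,0.01,0,-1,0.036,0.012,0.043,-0.007,0.02,0,-1,0.057,0.019,0.063,-0.01,0.03,0,-1,0.079,0.026,0.08,-0.013,0.04,0,-1,0.103,0.034,0.095,-0.016,0.05,0,-1,0.128,0.042,0.107,-0.02,0.06,0,-1,0.154,0.05,0.118,-0.023,0.07,0,-1,0.18,0.059,0.126,-0.026,0.079,0,-1,0.207,0.068,0.131,-0.029,0.089,0,-1,0.235,0.076,0.134,-0.033,0.099,0,-1,0.235,0.076,0.134,-0.033,0.099,0,-1]}}

```text
t: 5.2
position: [614.3, 207.1, 236.7]
tool_rot: [3.018, 0.485, -0.481]
wrist_force: [0.1, 9.2, -13.8]
finger_gap: 0.17
finger_force: 58.5
```

{"api": "drive_tool", "payload": {"series": [0,0,0,0,0,0,0,0,0,0,0,0,0,0,0,0,0,0,0,0,0,0.07,0.023,0.228,0,0,0,0,0.07,0.023,0.228,0,0,0,0,0.07,0.023,0.228,0,0,0,-1,-0.23,-0.075,0.228,0.127,-0.39,0,-1,-0.23,-0.075,0.228,0.127,-0.39,0,-1,-0.23,-0.075,0.228,0.127,-0.39,0,-1,-0.23,-0.075,0.228,0.127,-0.39,0,-1,-0.23,-0.075,0.228,0.127,-0.39,0,-1,-0.23,-0.075,0.228,0.127,-0.39,0,-1,-0.23,-0.075,0,0.127,-0.39,0,-1,-0.23,-0.075,-0.046,0.127,-0.39,0,-1,-0.23,-0.075,-0.046,0.127,-0.39,0,-1,-0.23,-0.075,-0.046,0.127,-0.39,0,-1]}}

```text
t: 6.8
position: [494.5, 164.7, 209.3]
tool_rot: [-2.938, -0.467, -0.746]
wrist_force: [0.4, 0.3, 0.8]
finger_gap: -0.003
finger_force: 0.0
```

Run:
```python
from h import *
d=snap("scene","s3.png",(150,50,420,250),2.9); s=arm.read_state();print(s["t"],s["position"],R.from_rotvec(s["tool_rot"]).as_matrix()[:,2],s["wrist_force"])
```

```text
6.85 [497.05391169 165.98187195 213.95871236] [ 0.45869674  0.147495   -0.87626624] [0.23765787 0.00559387 0.91848949]
```

View pics/s3.png

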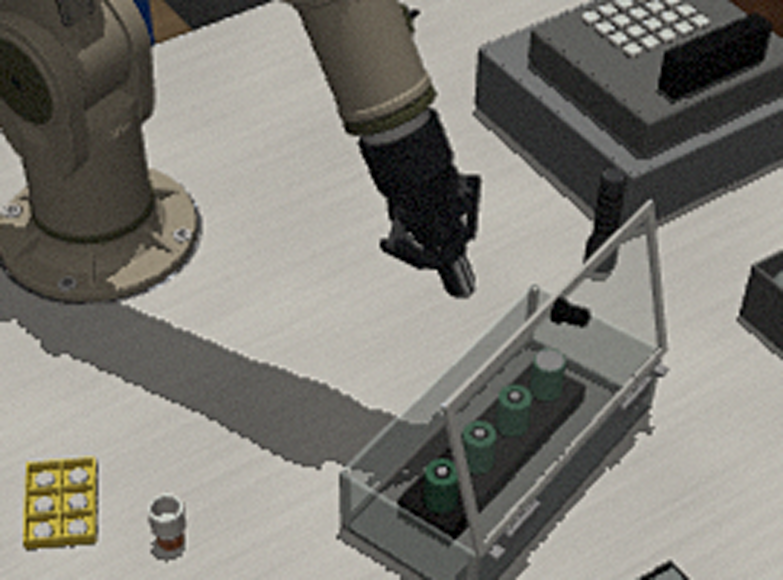

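The cover stands at about 72°, its edge running from (448,408) to (650,205). The cells are undisturbed. I'll push from the front with closed fingers.

{"api": "drive_tool", "payload": {"series": [0.076,0.025,0,0,0,0,-1,0.143,0.046,0,0,0,0,-1,0.171,0.056,0.002,0,0,0,-1,0.194,0.063,0.004,0,0,0,-1,0.217,0.07,0.006,0,0,0,-1,0.24,0.078,0.006,0,0,0,-1,0.262,0.085,0.004,0,0,0,-1,0.276,0.09,0.002,0,0,0,-1,0.276,0.09,0.002,0,0,0,-1]}}

```text
t: 7.75
position: [637.1, 212.4, 215.9]
tool_rot: [-2.932, -0.468, -0.759]
wrist_force: [-0.3, 0.8, 0.0]
finger_gap: -0.003
finger_force: 0.0
```

{"api": "drive_tool", "payload": {"series": [0.011,0.004,0,0,0,0,-1,0.023,0.007,0,0,0,0,-1,0.023,0.007,0,0,0,0,-1]}}

```text
t: 8.05
position: [647.5, 215.7, 215.3]
tool_rot: [-2.933, -0.468, -0.756]
wrist_force: [-2.6, -0.7, -0.2]
finger_gap: -0.0
finger_force: 1.4
```

Run:
```python
from h import *
d=snap("scene","s4.png",(250,80,420,250),3); s=arm.read_state();print(s["t"],s["position"],s["wrist_force"])
```

```text
8.1 [647.49527165 215.66153014 215.4120617 ] [-2.65045919 -0.54643245 -1.48573174]
```

View pics/s4.png

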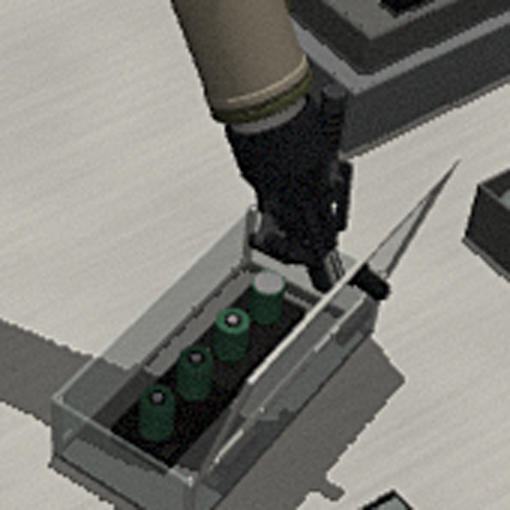

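The cover is well past 90° and the fingertip is touching it lightly. I'll keep pushing until it meets the stop.

{"api": "drive_tool", "payload": {"series": [0.008,0.002,0,0,0,0,-1,0.015,0.005,0,0,0,0,-1,0.015,0.005,0,0,0,0,-1]}}

```text
t: 8.4
position: [648.5, 216.0, 214.9]
tool_rot: [-2.94, -0.469, -0.739]
wrist_force: [-65.6, -20.4, 35.4]
finger_gap: 0.004
finger_force: 37.2
```

{"api": "drive_tool", "payload": {"series": [-0.03,-0.01,0,0,0,0,-1,-0.1,-0.033,0.02,0,0,0,-0.5,-0.18,-0.06,0.05,0,0,0,0.2,-0.2,0.02,0.05,0,0,0,0.2]}}

```text
t: 8.8
position: [555.5, 221.5, 244.4]
tool_rot: [-2.935, -0.454, -0.767]
wrist_force: [1.0, 0.2, 0.4]
finger_gap: 0.504
finger_force: 0.0
```

Run:
```python
from h import *
s=arm.read_state();M=R.from_rotvec(s["tool_rot"]);p=s["position"]
W=R.from_matrix(np.array([[-.309,.951,0],[.951,.309,0],[0,0,-1]]).T) 
W=R.from_matrix(np.column_stack([(-.309,.951,0),(.951,.309,0),(0,0,-1)]))
print(s["t"],p,s["wrist_force"],(np.array([509,269.5,160])-p)/500,((W*M.inv()).as_rotvec()/2).round(3))
```

```text
8.8 [555.50752292 221.45724512 244.40102834] [0.96137773 0.15799389 0.41884231] [-0.09301505  0.09608551 -0.16880206] [-0.251  0.131  0.77 ]
```

{"api": "drive_tool", "payload": {"series": [-0.093,0.096,0,-0.251,0.131,0.77,0.3,-0.093,0.096,0,-0.251,0.131,0.77,0.3,-0.093,0.096,0,-0.251,0.131,0.77,0.3,-0.093,0.096,0,-0.251,0.131,0.77,0.3,-0.093,0.096,0,-0.251,0.131,0.77,0.3,-0.093,0.096,0,-0.251,0.131,0.77,0.3,-0.093,0.096,0,-0.251,0.131,0.77,0.3,-0.093,0.096,0,-0.251,0.131,0.77,0.3,-0.093,0.096,0,-0.251,0.131,0.77,0.3,-0.093,0.096,-0.1,-0.251,0.131,0.77,0.3,-0.093,0.096,-0.16,-0.251,0.131,0.77,0.3,-0.093,0.096,-0.16,-0.251,0.131,0.77,0.3,-0.093,0.096,-0.16,-0.251,0.131,0.77,0.3,-0.093,0.096,-0.16,-0.251,0.131,0.77,0.3]}}

```text
t: 10.2
position: [510.3, 276.6, 163.8]
tool_rot: [1.841, 2.544, -0.004]
wrist_force: [0.2, 0.0, 0.0]
finger_gap: 0.648
finger_force: 0.0
```

Run:
```python
from h import *
s=arm.read_state();d=snap("wrist","w5.png",None,1.4);p=s["position"];M=R.from_rotvec(s["tool_rot"]).as_matrix()
print(p,M.round(3),s["joint_pos"].round(2),"cell proj",[proj(d,q)*1.4 for q in [(508.4,270,71.7),(527.5,210.2,71.7)]])
```

```text
[510.26039114 276.6111184  163.83552952] [[-0.312  0.95  -0.   ]
 [ 0.95   0.312 -0.003]
 [-0.002 -0.001 -1.   ]] [-0.4   0.34 -0.2   1.59  0.07  1.22 -0.29] cell proj [array([390.32, 304.78]), array([390.04, 397.74])]
```

View pics/w5.png

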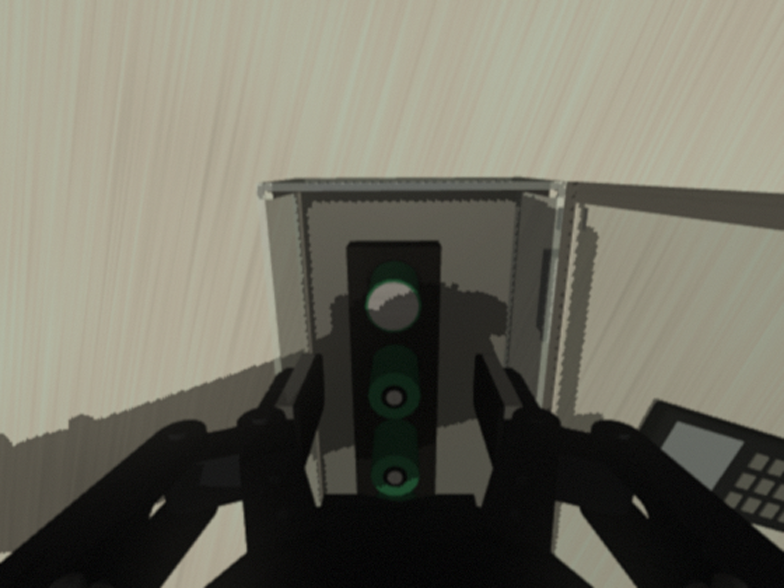

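The flat end is at (393,305) against a prediction of (390,305), so the cell is at about (510,270.5). Next: descend and grip.

{"api": "drive_tool", "payload": {"series": [-0.001,-0.013,-0.05,0,0,0,0.3,-0.001,-0.013,-0.13,0,0,0,0.3,-0.001,-0.013,-0.2,0,0,0,0.3,-0.001,-0.013,-0.246,0,0,0,0.3,-0.001,-0.013,-0.246,0,0,0,0.3,-0.001,-0.013,-0.246,0,0,0,-0.1,-0.001,-0.013,-0.246,0,0,0,-1,-0.001,-0.013,-0.246,0,0,0,-1,-0.001,-0.013,-0.246,0,0,0,-1,-0.001,-0.013,-0.246,0,0,0,-1,-0.001,-0.013,-0.246,0,0,0,-1]}}

```text
t: 11.35
position: [510.1, 270.6, 41.0]
tool_rot: [1.837, 2.547, -0.005]
wrist_force: [-1.8, -0.4, 7.5]
finger_gap: 0.382
finger_force: 59.6
```

{"api": "drive_tool", "payload": {"series": [0,0,0.015,0,0,0,-1,0,0,0.03,0,0,0,-1,0,0,0.05,0,0,0,-1,0,0,0.08,0,0,0,-1,0,0,0.14,0,0,0,-1,0,0,0.22,0,0,0,-1,0,0,0.3,0,0,0,-1,0,0,0.38,0,0,0,-1,0,0,0.42,0,0,0,-1,0,0,0.42,0,0,0,-1]}}

```text
t: 12.35
position: [509.8, 270.7, 253.4]
tool_rot: [1.836, 2.546, 0.0]
wrist_force: [-0.2, -0.0, -2.5]
finger_gap: 0.383
finger_force: 59.8
```

Run:
```python
from h import *
s=arm.read_state();p=s["position"];M=R.from_rotvec(s["tool_rot"])
z=np.array([-np.sin(.6109)*np.cos(np.radians(13.7)),-np.sin(.6109)*np.sin(np.radians(13.7)),np.cos(.6109)])
L=np.array([580.5,-259.7,120.5])
print(s["t"],p,s["wrist_force"],s["finger_gap"],M.as_matrix().round(3))
tz=-z
# choose minimal-yaw orientation: tool y closest to azimuth of target direction (j7~0)
az=np.arctan2(-268,547); y=np.array([np.cos(az),np.sin(az),0]); y-=y@tz*tz; y/=np.linalg.norm(y)
W=R.from_matrix(np.column_stack([np.cross(y,tz),y,tz]))
print("turn",((W*M.inv()).as_rotvec()/2).round(3))
for dist in (140,60): t=L+z*(dist+30.7); print(dist,t,(t-p)/500)
```

```text
12.35 [509.77868225 270.70488989 253.44606857] [-0.21446486 -0.01795846 -2.4674184 ] 0.383138042195999 [[-0.316  0.949  0.002]
 [ 0.949  0.316 -0.001]
 [-0.002  0.002 -1.   ]]
turn [ 0.199 -0.245 -0.424]
140 [ 485.37139132 -282.8898551   260.32585037] [-0.04881458 -1.10718949  0.01375956]
60 [ 529.95421905 -272.0217332   194.79528195] [ 0.04035107 -1.08545325 -0.11730157]
```

{"api": "drive_tool", "payload": {"series": [0,-0.8,0.12,0.2,-0.245,-0.424,-1,0,-0.8,0.12,0.2,-0.245,-0.424,-1,0,-0.8,0.12,0.2,-0.245,-0.424,-1,0,-0.8,0.12,0.2,-0.245,-0.424,-1,0,-0.8,0.12,0.2,-0.245,-0.424,-1,0,-0.8,0.12,0.2,-0.245,-0.424,-1,0,-0.8,0.12,0.2,-0.245,-0.424,-1,0,-0.8,0.12,0.2,-0.245,-0.424,-1,0,-0.8,0.12,0.2,-0.245,-0.424,-1,0,-0.8,0.12,0.2,-0.245,-0.424,-1,0,-0.8,0.12,0.2,-0.245,-0.424,-1,0,-0.8,0.12,0.2,-0.245,-0.424,-1]}}

```text
t: 13.55
position: [508.2, -128.7, 307.3]
tool_rot: [2.5, 1.395, 0.864]
wrist_force: [-0.3, 0.9, -1.9]
finger_gap: 0.383
finger_force: 60.0
```

Run:
```python
from h import *
s=arm.read_state();p=s["position"];M=R.from_rotvec(s["tool_rot"]).as_matrix();d=arm.get_image("wrist")
print(s["t"],p,M.round(3),s["joint_pos"].round(2))
C=M.T@(np.array(d["origin"])-p);print("cam in tool",C,(M.T@rotm(d["attitude"])[:,2]).round(3))
L=np.array([580.5,-259.7,120.5]); z=-M[:,2]
t=L+z*140-M[:,0]*60
print(t,(t-p)/500)
```

```text
13.55 [ 508.17175654 -128.73295722  307.30652771] [[ 0.401  0.732  0.55 ]
 [ 0.819 -0.556  0.142]
 [ 0.41   0.394 -0.823]] [ 0.3  -0.22  0.12  1.99 -0.43  0.92  0.05]
cam in tool [  74.75537508    0.82387254 -142.3084779 ] [-0.292  0.001  0.956]
[ 479.37208301 -328.76870914  211.06852557] [-0.05759935 -0.4000715  -0.192476  ]
```

{"api": "drive_tool", "payload": {"series": [-0.042,-0.367,-0.05,0,0,0,-1,-0.042,-0.367,-0.05,0,0,0,-1,-0.042,-0.367,-0.05,0,0,0,-1,-0.042,-0.367,-0.176,0,0,0,-1,-0.042,-0.367,-0.176,0,0,0,-1,-0.042,-0.367,-0.176,0,0,0,-1,-0.042,-0.367,-0.176,0,0,0,-1,-0.042,-0.367,-0.176,0,0,0,-1]}}

```text
t: 14.4
position: [488.8, -312.5, 222.2]
tool_rot: [2.495, 1.395, 0.867]
wrist_force: [0.4, -0.3, -1.1]
finger_gap: 0.384
finger_force: 60.1
```

Run:
```python
from h import *
s=arm.read_state();d=snap("wrist","w6.png",None,1.4)
print(s["t"],s["position"],s["tool_rot"],"lens",proj(d,(580.5,-259.7,120.5))*1.4)
```

```text
14.4 [ 488.81172623 -312.53709678  222.20349456] [2.49542537 1.3952256  0.86696063] lens [392.56 221.76]
```

View pics/w6.png

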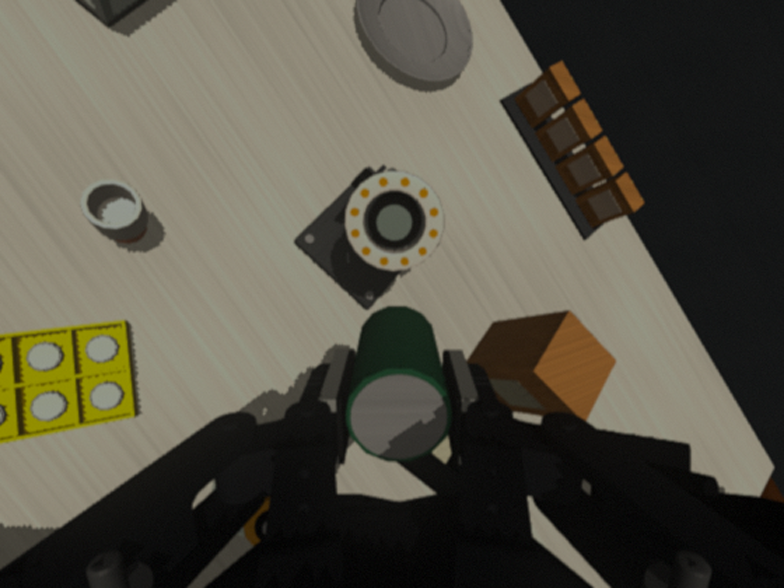

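The lens glass is at (394.5,221.5), predicted (392.6,221.8). I'll fit the LED ring for its exact centre and axis.

```bash
cat > fit.py <<'E'
from h import *
from scipy.optimize import least_squares
obs=[]
for f in("w1.png","w6.png"):
    d=load(f);im=cv2.imread("pics/raw_"+f);c=proj(d,(580.5,-259.7,120.5))
    hsv=cv2.cvtColor(im,cv2.COLOR_BGR2HSV)
    m=((hsv[...,0]>8)&(hsv[...,0]<28)&(hsv[...,1]>130)&(hsv[...,2]>100)).astype(np.uint8)
    yy,xx=np.mgrid[:420,:560]; m[np.hypot(xx-c[0],yy-c[1])>42]=0
    n,_,st,ce=cv2.connectedComponentsWithStats(m)
    g=[ce[i] for i in range(1,n) if st[i,4]>=4]; print(f,len(g),st[1:,4]); obs.append((d,np.array(g)))
def res(q,ns=False):
    C=np.array(q[:3]);n=np.array([-np.sin(q[3])*np.cos(q[4]),-np.sin(q[3])*np.sin(q[4]),np.cos(q[3])])
    a=np.cross(n,[0,1,0]);a/=np.linalg.norm(a);b=np.cross(n,a);o=[]
    for d,g in obs:
        for u in g:
            O,r=ray(d,*u);p=O+r*((C-O)@n)/(r@n)-C
            o.append(np.linalg.norm(p)-q[5])
    return np.array(o+[(q[2]-121)*.3*3])
for tilt in (None,np.radians(35)):
    if tilt is None: s=least_squares(res,[580,-260,121,.61,.24,26]);q=s.x
    else: s=least_squares(lambda v:res([*v[:3],tilt,*v[3:]]),[580,-260,121,.24,26]);q=[*s.x[:3],tilt,*s.x[3:]]
    print(np.round(q[:3],1),np.degrees(q[3:5]).round(1),round(q[5],1),"rms",np.sqrt(2*s.cost/len(s.fun)))
E
python3 fit.py
python3 - <<'E'
from h import *
d=load("w1.png");print([onz(d,u/1.4,v/1.4,5) for u,v in [(382,90),(456,97)]])
d=load("w6.png");print([onz(d,u/1.4,v/1.4,5) for u,v in [(309,239),(369,295)]])
print("glass w6",onz(d,394.5/1.4,221.5/1.4,121))
E
```

```text
w1.png 9 [21 20 19 18 18 17 16 14 14]
w6.png 12 [30 30 29 29 27 28 26 27 25 25 24 26]
[ 580.5 -260.4  121.4] [34.7 13.6] 27.5 rms 0.1357862939215874
[ 580.5 -260.4  121.4] [35.  13.8] 27.5 rms 0.14006922337428793
[array([ 650.07497017, -206.31313059,    5.        ]), array([ 667.422966  , -280.55435513,    5.        ])]
[array([ 563.57832165, -226.68033595,    5.        ]), array([ 581.04985525, -299.52274031,    5.        ])]
glass w6 [ 581.6271851  -260.26364009  121.        ]
```

Run:
```python
from h import *
s=arm.read_state();p=s["position"];M=R.from_rotvec(s["tool_rot"]);m=M.as_matrix()
d=load("w6.png");P=lambda *v:proj(d,p+m@np.array(v))*1.4
print("flat c",P(0,0,-30.8),"flat lo/hi",P(-17.1,0,-30.8),P(17.1,0,-30.8),"L/R",P(0,17.1,-30.8),P(0,-17.1,-30.8),"bottom far",P(17.1,0,28.7))
t=np.radians(35);a=np.radians(13.7)
z=np.array([-np.sin(t)*np.cos(a),-np.sin(t)*np.sin(a),np.cos(t)]);L=np.array([580.7,-260.3,121.2])
cr=np.cross(m[:,2],-z);print("turn/2",cr/2,"deg",np.degrees(np.linalg.norm(cr)))
for D in (130,90.7):print(D,(L+z*D-p)/500)
```

```text
flat c [395.5  419.72] flat lo/hi [395.64 466.06] [395.5 369.6] L/R [451.08 419.72] [340.06 419.72] bottom far [396.34 305.06]
turn/2 [-0.00195794 -0.00170989 -0.00161552] deg 0.35071676414047565
130 [0.03900219 0.06961197 0.01048876]
90.7 [ 0.08280265  0.08028937 -0.05389659]
```

Run:
```python
from h import *
s=arm.read_state();p=s["position"];m=R.from_rotvec(s["tool_rot"]).as_matrix();d=load("w6.png")
im=cv2.imread("pics/raw_w6.png");hsv=cv2.cvtColor(im,cv2.COLOR_BGR2HSV)
g=((hsv[...,0]>60)&(hsv[...,0]<95)&(hsv[...,1]>110)&(hsv[...,2]>25)).astype(np.uint8);g[:,:235]=0;g[:,335:]=0;g[:210]=0
k,l,st,_=cv2.connectedComponentsWithStats(g);i=1+np.argmax(st[1:,4]);print("green bbox",st[i])
for r in range(222,334,6):
    x=np.where(l[r]==i)[0]; print(r,(x.min(),x.max(),len(x)) if len(x) else None,end="; ")
c=[np.where(l[:,x]==i)[0] for x in (280,284,288)];print("\ncols",[(v.min(),v.max()) for v in c])
a=np.linspace(0,2*np.pi,72)
for zf in(-30.8,-27,-23):
    F=np.array([proj(d,p+m@np.array([17.1*np.cos(t),17.1*np.sin(t),zf])) for t in a]);Bf=np.array([proj(d,p+m@np.array([17.1*np.cos(t),17.1*np.sin(t),zf+59.5])) for t in a])
    print(zf,"flat",F.min(0),F.max(0),"far end top",Bf.min(0),"w",Bf[:,0].max())
# grey disc
ds=((hsv[...,1]<60)&(hsv[...,2]>45)).astype(np.uint8);ds[:,:240]=0;ds[:,330:]=0;ds[:255]=0;ds[335:]=0
k,l2,st2,_=cv2.connectedComponentsWithStats(ds);print(sorted(st2[1:].tolist(),key=lambda v:-v[4])[:3])
```

```text
green bbox [247 253  74  62 489]
222 None; 228 None; 234 None; 240 None; 246 None; 252 None; 258 (np.int64(281), np.int64(298), 4); 264 (np.int64(273), np.int64(303), 30); 270 (np.int64(260), np.int64(312), 18); 276 (np.int64(255), np.int64(316), 10); 282 (np.int64(250), np.int64(318), 7); 288 (np.int64(248), np.int64(250), 3); 294 (np.int64(247), np.int64(249), 3); 300 (np.int64(247), np.int64(248), 2); 306 (np.int64(249), np.int64(250), 2); 312 (np.int64(252), np.int64(252), 1); 318 None; 324 None; 330 None; 
cols [(np.int64(260), np.int64(266)), (np.int64(262), np.int64(266)), (np.int64(260), np.int64(266))]
-30.8 flat [242.8 264. ] [322.2 332.9] far end top [255.6 217.9] w 310.6
-27 flat [244.  259.8] [321.2 327.2] far end top [256.2 215.9] w 310.1
-23 flat [245.1 255.6] [320.1 321.5] far end top [256.7 213.9] w 309.5
[[240, 267, 78, 68, 3737], [322, 255, 8, 27, 116], [240, 255, 8, 27, 114]]
```

{"api": "drive_tool", "payload": {"series": [0.02,0.035,0.01,-0.002,-0.002,-0.002,-1,0.039,0.07,0.01,-0.002,-0.002,-0.002,-1,0.039,0.07,0.01,-0.002,-0.002,-0.002,-1,0.06,0.075,-0.02,-0.002,-0.002,-0.002,-1,0.083,0.08,-0.054,-0.002,-0.002,-0.002,-1,0.083,0.08,-0.054,-0.002,-0.002,-0.002,-1,0.083,0.08,-0.054,-0.002,-0.002,-0.002,-1,0.083,0.08,-0.054,-0.002,-0.002,-0.002,-1,0.083,0.08,-0.054,-0.002,-0.002,-0.002,-1]}}

```text
t: 15.35
position: [528.9, -274.6, 194.6]
tool_rot: [2.494, 1.384, 0.866]
wrist_force: [-0.0, -0.2, -1.6]
finger_gap: 0.384
finger_force: 60.1
```

Run:
```python
from h import *
s=arm.read_state();p=s["position"];m=R.from_rotvec(s["tool_rot"]).as_matrix()
t=np.radians(35);a=np.radians(13.7)
z=np.array([-np.sin(t)*np.cos(a),-np.sin(t)*np.sin(a),np.cos(t)]);L=np.array([580.7,-260.3,121.2])
n=p+m[:,2]*30.7
print(s["t"],"dist",(n-L)@z,"lat",(n-L)-((n-L)@z)*z,"ang",np.degrees(np.arccos(-m[:,2]@z)),"corr/500",(L+z*90.7-p)/500,s["wrist_force"],s["finger_gap"])
# independent check: cell silhouette in scene camera
d=snap("scene","s9.png");im=cv2.imread("pics/raw_s9.png");hsv=cv2.cvtColor(im,cv2.COLOR_BGR2HSV)
c=n-m[:,2]*30.75;q=proj(d,c)
g=((hsv[...,0]>60)&(hsv[...,0]<95)&(hsv[...,1]>80)&(hsv[...,2]>15)).astype(np.uint8)
yy,xx=np.mgrid[:420,:560];g[np.hypot(xx-q[0],yy-q[1])>35]=0
pts=np.argwhere(g)[:,::-1];print(len(pts),pts.min(0),pts.max(0),cv2.minAreaRect(pts.astype(np.float32)),"pred nub",proj(d,n),"flat",proj(d,c-m[:,2]*30.75),"c",q)
# edge rows along the predicted axis
ax=proj(d,n)-q;L0=np.linalg.norm(ax);ax/=L0;v=(pts-q)@ax;w=(pts-q)@np.array([-ax[1],ax[0]])
print("pred half length px",L0,"green extent",np.percentile(v,[1,99]),"width",np.percentile(w,[2,98]))
```

```text
15.35 dist 60.26428277920566 lat [-1.14964053 -2.01765507 -1.11668393] ang 0.1127098105191913 corr/500 [0.00260395 0.00398744 0.00178758] [-0.03585318 -0.20975428 -1.56206832] 0.3839821917296896
216 [147 203] [180 247] ((165.3834686279297, 225.2393035888672), (45.500099182128906, 19.152366638183594), 52.52382278442383) pred nub [176.  244.7] flat [163.2 224.1] c [169.7 234.5]
pred half length px 11.988744721612846 green extent [-30.05569043  12.35033387] width [-6.47607417  6.52612111]
```

{"api": "drive_tool", "payload": {"series": [0.002,0.003,0.0015,0,0,0,-1,0.002,0.003,0.0015,0,0,0,-1,0.002,0.003,0.0015,0,0,0,-1,0.002,0.003,0.0015,0,0,0,-1,0.002,0.003,0.0015,0,0,0,-1,0.002,0.003,0.0015,0,0,0,-1]}}

```text
t: 16.0
position: [529.9, -272.3, 194.0]
tool_rot: [2.495, 1.386, 0.865]
wrist_force: [-1.1, 0.2, -1.1]
finger_gap: 0.38
finger_force: 60.1
```

Run:
```python
from h import *
s=arm.read_state();p=s["position"];m=R.from_rotvec(s["tool_rot"]).as_matrix()
t=np.radians(35);a=np.radians(13.7)
z=np.array([-np.sin(t)*np.cos(a),-np.sin(t)*np.sin(a),np.cos(t)]);L=np.array([580.7,-260.3,121.2])
n=p+m[:,2]*30.7;e=(n-L)-((n-L)@z)*z
print(s["t"],"dist",(n-L)@z,"lat",e,m.T@e,np.abs(s["joint_vel"]).max())
# cell tilt/offset in hand, wrist view: top rim of flat end
d=snap("wrist","w9.png");im=cv2.imread("pics/raw_w9.png");hsv=cv2.cvtColor(im,cv2.COLOR_BGR2HSV)
g=((hsv[...,0]>60)&(hsv[...,0]<95)&(hsv[...,1]>90)&(hsv[...,2]>20)).astype(np.uint8);g[:,:235]=0;g[:,335:]=0;g[:205]=0
q=np.argwhere(g)[:,::-1];print(q.min(0),q.max(0))
for x in(270,284,298):
    v=q[q[:,0]==x][:,1];print(x,v.min(),v.max())
f=arm.get_image("scene")
cover=[proj(f,P) for P in ((693,231,260),)];print(cover)
```

```text
16.0 dist 58.82621643569234 lat [-0.9404762   0.1738513  -0.61096203] [-0.48696068 -1.02511488  0.00177709] 0.0019498936660216613
[247 220] [322 322]
270 224 268
284 220 266
298 224 268
[array([379.9, 172.9])]
```

```bash
python3 -c "
from rig import arm
print(arm.finish_job())"
```

```text
the job is handed in; nothing more can be done
None
```

I folded the cover back onto its stop, drew out the head-down cell, and handed the job in at 16 s. The gripper is holding the cell still with its button square to the lens, about 59–60 mm from the glass and within about 1–2 mm of its line of sight, as worked out from the arm's readings and the camera fit; I did not look at the cover again after pushing it onto its stop.

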